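# Reload the lint roller

## Task

The lint roller stands handle-down in its stand with its orange core bare. Take the white refill roll that lies on the ironing board, stand it on end on the bare board and let go of it, then take it again from above and slide it over the core, keeping hold of it until it is down at the blue shoulder (do not drop it or force it), and leave it there. Do not disturb the button pot, the thread reel or the tape measure.

Things in the scene. Friction and masses are not known exactly. Their poses are not given: they have to be found in the camera images.
- refill_roll: White paper-covered tube with a narrow blue band near each end, 80 mm long, 48 mm outside diameter, 35 mm bore right through, about 90 g. Origin at the middle of the tube; its x axis runs along it. It starts lying on its side (origin 24 mm above the board), axis within about 0.5 rad of world y; stood on end its origin is 40 mm up. Either end may be up. It can roll when pushed.
- roller_stand: Lint roller upright in a fixed stand: grey round foot 90 mm in diameter and 14 mm high, blue handle up to a blue shoulder 45 mm in diameter whose top is 62 mm above the board, and above it the bare orange core, 30 mm in diameter, with a tapered tip (24 mm wide 5 mm below the end, 14 mm wide at the end), ending 150 mm above the board. Origin on its axis at the board; z is up along the core.
- core_seat (a point): Point on the core's axis at the top of the blue shoulder, 62 mm above the board, where the lower end of the refill roll rests when it is home; the roll's origin is then 40 mm above this point.
- core_tip (a point): Centre of the core's upper end, 150 mm above the board. The roll starts 0.24 m or more to the left or right of the stand (this changes); the flat board (z = 0) between them, 0.45 to 0.58 m ahead of the robot, is bare, as is where the roll lay. A 136 mm high steam iron stands beyond y = -0.25 and a 52 mm high open tray near y = 0.5.
- button_pot: Bystander: white pot with a blue lid, 51 mm in diameter, 56 mm high, origin at the centre of its underside; leave it alone.
- thread_reel_0: Bystander: upright reel of red thread, 35 mm in diameter, 46 mm high, origin at the centre of its underside; leave it alone.
- tape_measure: Bystander: yellow steel tape measure, 58 x 73 mm, 33 mm high, origin at the centre of its underside; leave it alone.
Things that resemble listed ones, but are neither listed nor needed, are in the scene too. Several things have the shape of the refill_roll; the one meant has the colours described above.

How it is judged:
On the way, in this order (a step that is already met when the one before it is completed fails the run):
1. the refill roll stands on end on the board, away from the stand, let go of (angle between the x axis of refill_roll and the z axis of roller_stand, either way round below 0.08 rad and height (world z) of refill_roll between 0.035 and 0.045 m and horizontal distance between refill_roll and core_seat above 0.06 m and contact force between refill_roll and the fingers below 0.1 N), for 0.2 s.
2. the roll, still held, is on the core with its lower end less than 15 mm above the shoulder (horizontal distance between refill_roll and core_seat below 0.006 m and z of refill_roll in the frame of core_seat below 0.055 m and angle between the x axis of refill_roll and the z axis of roller_stand, either way round below 0.15 rad and contact force between refill_roll and the fingers above 0.3 N), for 0.05 s.
At the end, for the whole second after the job is handed in: The refill roll is on the core, its lower end within 4 mm of the blue shoulder, its centre within 6 mm of the core's axis, its axis upright within 0.1 rad, let go of and at rest (horizontal distance between refill_roll and core_seat below 0.006 m and z of refill_roll in the frame of core_seat below 0.044 m and angle between the x axis of refill_roll and the z axis of roller_stand, either way round below 0.1 rad and contact force between refill_roll and the fingers below 0.1 N and linear speed of refill_roll below 0.02 m/s); the robot touches nothing.
It fails at once if the button pot is moved by more than 30 mm (distance of button_pot from where it was at the start of the episode above 0.03 m).
It fails at once if the thread reel is moved by more than 30 mm (distance of thread_reel_0 from where it was at the start of the episode above 0.03 m).
It fails at once if the tape measure is moved by more than 30 mm (distance of tape_measure from where it was at the start of the episode above 0.03 m).
It fails at once if the roll is forced onto the roller with more than 40 N (contact force between refill_roll and roller_stand above 40 N).
It also fails if it takes over 58 s, if anything falls off the work surface, if the arm or the gripper's body presses on something with over 40 N, if the wrist force passes 120 N, or if a joint passes its speed limit or range.

## Robot

A 7-joint arm with a two-finger parallel gripper is mounted at the origin on a cart in front of the work surface, level with it; the furniture and walls round the work are solid. World frame = base frame: x ahead of the robot, y to its left, z up, the work surface at z = 0. Lengths are in m, angles in rad, forces in N, time in s.
With the tool pointing down it reaches from about 0.4 to 0.85 m from the base axis. Payload 4.4 kg.
Tool frame: the origin (TCP) lies on the centre line of the jaws, within the pads' length; the fingertips stand 19 mm ahead of it and the grasp point (between the pads) is the TCP (robot.finger_overhang is the z of the fingertips in the tool frame, in m); z points along the fingers, y is the line along which they close (so a half turn about z gives the same grasp; the last joint's range is limited). The gripper opens to 94 mm and grips with 3 to 60 N. Pads are 16 mm wide; open, the fingers measure 119 mm over their backs; the gripper's body (75 mm by 177 mm) begins 78 mm behind the grasp point.
Start: joints at [-0.066, 0.628, 0.038, 1.517, -0.027, 0.996, -0.02], TCP at [0.65, 0, 0.224] pointing down, gripper open.
Joint ranges: [-3.06, 3.06], [-0.37, 2.12], [-1.25, 1.32], [0.18, 2.47], [-1.1, 4.24], [0.23, 1.98], [-2.94, 2.94]. Speed limits (rad/s): [2.57, 2.57, 3.14, 3.14, 3.14, 3.14, 3.14].

## Interface

Orientations are given as a unit quaternion [w, x, y, z].
In Python, from workcell import robot gives the robot as it stands.
- The arm moves only by the tool drive_tool, never from a script. Its argument "plan" is a list of rows, each an object with "xyz": the shift along the tool's x, y, z in mm, a list of three; "turn": the turn, a rotation vector about the tool's x, y, z in degrees, a list of three. In form: [{"xyz": [dx, dy, dz], "turn": [rx, ry, rz]}, ...]. A call has 1 to 5 rows; each row shifts and turns the commanded pose from where the row before left it, along the tool's axes as they then stand; what a row does not reach is not made up. A row lasts 1/10 s, in which the tool goes at most 50 mm and 8.59 degrees, less where a joint would pass 70% of its speed; a pose out of reach is approached as far as the arm can. A call with a gripper value outside its range is refused whole. "fingers" is the gripper command: -1 is shut, 1 is fully open, values between are in proportion, set as the call begins (left out, the last holds). The fingers move at their own pace and stop on an object; "newtons" is the grip in N (left out, the last holds). Time passes only in rows, so rows that do not move let the fingers close. It gives the time, the measured TCP pose, the force, the opening and the grip force at its end, in the units of the state.
- robot.state(): the state, without advancing time (a new reading comes with each control period).
- robot.grab_frame(name): name is "scene" or "side" or "wrist"; returns a dict with "color" (400x640x3 uint8, red, green, blue), "mtx" (3x3 intrinsics, pixels), "pose" (4x4, takes a point from camera to world coordinates); the wrist camera has in their place "tool_from_camera" (4x4, takes a point from camera to tool coordinates, whose origin is the TCP and whose axes are the flange's). Camera axes: x right, y up, looking along -z (the intrinsics and any distortion apply to the point x, -y, -z); pixel columns grow to the right and rows downward; lengths in m; the calibration is good to about 2 mm. The wrist camera is an equidistant fisheye: a pixel r from the principal point sees the ray r / f radians off the axis. A picture is of the moment at which its call begins: read the wrist's pose just before it. There is no depth.
- robot.sign_off(): hands the job in; it is judged then, once.
The state is a dict: "time": time; "joints": joint angles; "qd": joint speeds; "joint_torque": joint torques, N m; "ee_pos": TCP position; "ee_rot": TCP orientation; "contact_force": force on the tool from outside, world axes, zero at the start; "moment": the same for the moment, N m; "grip_width": finger opening in m; "finger_force": force on a finger pad.
Only numpy, scipy, OpenCV 4.12 (cv2) and the standard library are available. Lean on these libraries where they do the work, as an engineer would, in place of code of your own. Each camera call takes 0.05 s, during which the arm holds its last target. There are 200 camera calls.

## Working session

There is one attempt and no reset: what is moved stays moved. The work goes in short steps, Python scripts to look and compute and a tool call to move; the robot and the scene stay as the last step left them, time stands still between calls to the robot, and variables do not carry over. Pictures are saved under pics/ and viewed, at most 10 in all, crops included, and the job is handed in when it is done.

Besides the shell and the picture viewer there is one more tool, called as name(argument=value, ...), one argument or row to a line, values as JSON. drive_tool: Moves the arm, as the interface text tells. Its arguments: {"type":"object","properties":{"plan":{"type":"array"},"fingers":{"type":"number"},"newtons":{"type":"number"}},"required":["plan"]}

```bash
mkdir -p pics; ls; cat > h.py <<'E'
import numpy as np, cv2
from workcell import robot
def grab(n):
    s=robot.state(); f=robot.grab_frame(n)
    if n=='wrist':
        from scipy.spatial.transform import Rotation as R
        q=s['ee_rot']; T=np.eye(4); T[:3,:3]=R.from_quat([q[1],q[2],q[3],q[0]]).as_matrix(); T[:3,3]=s['ee_pos']
        f['pose']=T@np.array(f['tool_from_camera'])
    f['n']=n
    return f
def save(f,name): cv2.imwrite('pics/'+name,cv2.cvtColor(f['color'],cv2.COLOR_RGB2BGR))
def ray(f,u,v):
    K=np.array(f['mtx']); x=(u-K[0,2])/K[0,0]; y=(v-K[1,2])/K[1,1]
    if f['n']=='wrist':
        r=np.hypot(x,y); k=np.sin(r)/r if r>1e-9 else 1; d=np.array([x*k,-y*k,-np.cos(r)])
    else: d=np.array([x,-y,-1.])
    P=np.array(f['pose']); return P[:3,3],P[:3,:3]@d
def onz(f,u,v,z):
    o,d=ray(f,u,v); return o+d*(z-o[2])/d[2]
E
python3 - <<'E'
from h import *
fs={n:grab(n) for n in('scene','side','wrist')}
for n,f in fs.items(): save(f,n+'0.png'); print(n,f.keys(),np.round(f['pose'],3).tolist(),np.array(f['mtx']).tolist())
print(robot.state())
im=np.vstack([fs['scene']['color'],fs['wrist']['color']]); 
E
```

```text
pics
scene dict_keys(['color', 'mtx', 'pose', 'n']) [[0.88, 0.353, -0.318, 0.253], [-0.475, 0.657, -0.586, -0.425], [0.002, 0.666, 0.746, 0.759], [0.0, 0.0, 0.0, 1.0]] [[412.31055710623605, 0.0, 320.19323182944703], [0.0, 412.31055710623605, 195.1317269482376], [0.0, 0.0, 1.0]]
side dict_keys(['color', 'mtx', 'pose', 'n']) [[-0.998, 0.035, -0.056, 0.446], [-0.065, -0.35, 0.934, 0.866], [0.013, 0.936, 0.352, 0.436], [0.0, 0.0, 0.0, 1.0]] [[386.79519796005553, 0.0, 317.8847924923506], [0.0, 386.79519796005553, 197.27774948035741], [0.0, 0.0, 1.0]]
wrist dict_keys(['color', 'mtx', 'tool_from_camera', 'pose', 'n']) [[1.0, 0.0, 0.001, 0.649], [-0.001, 0.964, 0.265, 0.077], [-0.001, -0.265, 0.964, 0.385], [0.0, 0.0, 0.0, 1.0]] [[309.70691628693146, 0.0, 318.52927192459765], [0.0, 309.70691628693146, 194.31531620873804], [0.0, 0.0, 1.0]]
{'time': 0.15, 'joints': array([-0.06579061,  0.62912571,  0.03848207,  1.51808669, -0.02696583,
        0.99631175, -0.01996626]), 'qd': array([ 0.00125687, -0.00340862,  0.00027676, -0.0046017 ,  0.00031978,
        0.00012733, -0.00262222]), 'joint_torque': array([ 1.52036100e-03, -5.50088596e+01,  1.14465751e+00, -1.86816269e+01,
       -5.22438856e-02,  2.09789607e-02,  9.34746663e-05]), 'ee_pos': array([ 6.49541091e-01, -2.19155466e-06,  2.23787648e-01]), 'ee_rot': array([-4.80326802e-04,  7.07100640e-01,  7.07112570e-01, -5.18043445e-04]), 'contact_force': array([ 0.96943172, -0.02815924, -0.68181358]), 'moment': array([-0.03952178, -0.02941447,  0.05609353]), 'finger_force': 0.0, 'grip_width': 0.09432490286780405}
```

View pics/scene0.png

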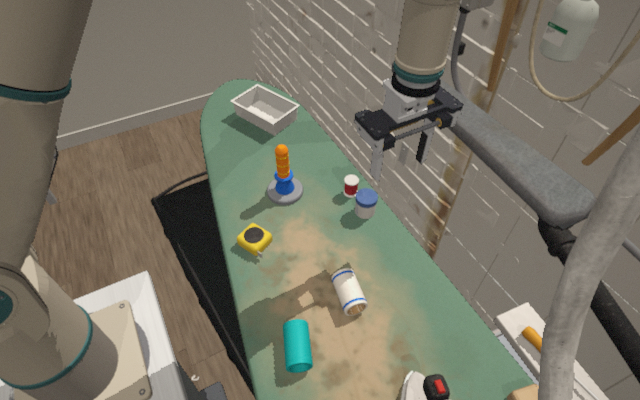

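View pics/side0.png

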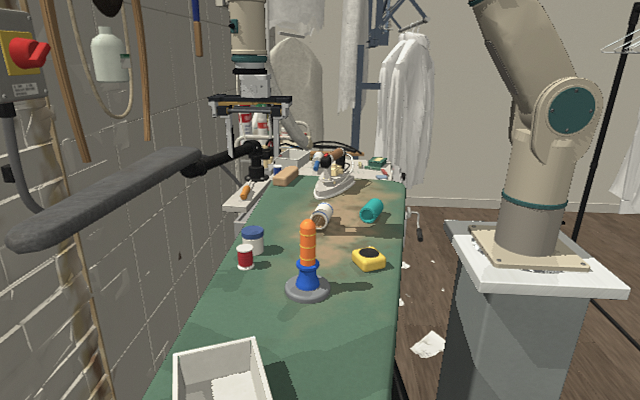

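Scene view: the stand is at (285,185), orange core up to (282,148). There are two tube-shaped things: a white one with blue bands at (349,291) and a teal one at (298,346). The white one fits the description (white, blue bands). The pot is at (366,203), the reel at (351,186), the tape at (254,239). I'll confirm with an enlarged crop and measure.

```bash
python3 - <<'E'
from h import *
f=grab('scene')
c=f['color'][250:340,290:410]
cv2.imwrite('pics/crop1.png',cv2.cvtColor(cv2.resize(c,None,fx=5,fy=5,interpolation=cv2.INTER_CUBIC),cv2.COLOR_RGB2BGR))
hsv=cv2.cvtColor(f['color'],cv2.COLOR_RGB2HSV)
m=cv2.inRange(hsv,(105,100,60),(125,255,255)); 
n,l,s,cc=cv2.connectedComponentsWithStats(m)
for i in range(1,n):
    if s[i,4]>8: print('blue',s[i],cc[i],onz(f,*cc[i],.024).round(3))
o=cv2.inRange(hsv,(8,150,150),(18,255,255)); n,l,s,cc=cv2.connectedComponentsWithStats(o)
for i in range(1,n):
    if s[i,4]>40: print('orange',s[i],cc[i])
# grey foot ellipse guess and top
for p,z in [((285,190),.014),((366,196),.056),((351,180),.046),((254,236),.033),((298,346),.024),((349,291),.024),((282,148),.15)]: print(p,onz(f,*p,z).round(3))
g=grab('side')
for p,z in [((307,289),.014),((308,222),.15),((322,215),.024),((372,211),.024)]: print('side',p,onz(g,*p,z).round(3))
E
```

```text
blue [274 170  20  25 302] [284.13576159 184.15231788] [0.505 0.225 0.024]
blue [356 189  21  18 229] [366.10043668 197.7510917 ] [0.658 0.093 0.024]
blue [333 271  19   9  24] [341.33333333 273.20833333] [ 0.502 -0.057  0.024]
blue [343 298  20  11  32] [351.40625 301.5    ] [ 0.488 -0.12   0.024]
orange [275 144  14  34 307] [282.1009772 159.6514658]
orange [524 328  18  19  99] [533.29292929 337.60606061]
(285, 190) [0.502 0.215 0.014]
(366, 196) [0.643 0.075 0.056]
(351, 180) [0.645 0.143 0.046]
(254, 236) [0.379 0.108 0.033]
(298, 346) [ 0.358 -0.15   0.024]
(349, 291) [ 0.495 -0.099  0.024]
(282, 148) [0.504 0.215 0.15 ]
side (307, 289) [0.502 0.243 0.014]
side (308, 222) [0.501 0.235 0.15 ]
side (322, 215) [ 0.492 -0.092  0.024]
side (372, 211) [ 0.355 -0.134  0.024]
```

View pics/crop1.png

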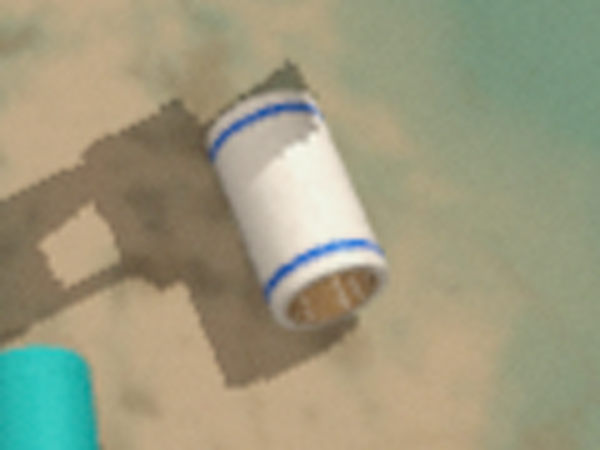

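Crop confirms it: the white tube with blue bands is the refill roll, near (0.495,-0.09), axis about 0.2 rad off y. I'll go above it.

drive_tool(
  plan=[
    {"xyz":[-23,-39,0],"turn":[0,0,0]},
    {"xyz":[-23,-39,0],"turn":[0,0,0]},
    {"xyz":[-23,-39,0],"turn":[0,0,0]},
    {"xyz":[-23,-38,0],"turn":[0,0,6.5]},
    {"xyz":[0,0,0],"turn":[0,0,6]},
  ],
)

```text
time: 0.75
ee_pos: [0.489, -0.0959, 0.2245]
ee_rot: [-0.001, 0.783, 0.622, -0.002]
contact_force: [1.5, -0.1, -0.7]
grip_width: 0.094
finger_force: 0.0
```

```bash
python3 - <<'E'
from h import *
f=grab('wrist'); save(f,'w1.png'); s=robot.state(); print(s['ee_pos'].round(4),s['joints'].round(3),s['time'])
hsv=cv2.cvtColor(f['color'],cv2.COLOR_RGB2HSV)
m=cv2.inRange(hsv,(105,100,60),(125,255,255)); 
n,l,st,cc=cv2.connectedComponentsWithStats(m)
for i in range(1,n):
    if st[i,4]>15: print('blue',st[i],cc[i],onz(f,*cc[i],.045).round(4))
E
```

```text
[ 0.4924 -0.0941  0.2248] [ 0.059  0.419  0.102  1.925 -0.057  0.801 -0.038] 0.8
blue [399   0  44  27 942] [421.66666667  11.07324841] [0.6472 0.0704 0.045 ]
blue [304 150  40   5 115] [323.35652174 152.6173913 ] [ 0.5003 -0.0676  0.045 ]
blue [307 203  38   7  98] [325.96938776 206.96938776] [ 0.4891 -0.1297  0.045 ]
```

View pics/w1.png

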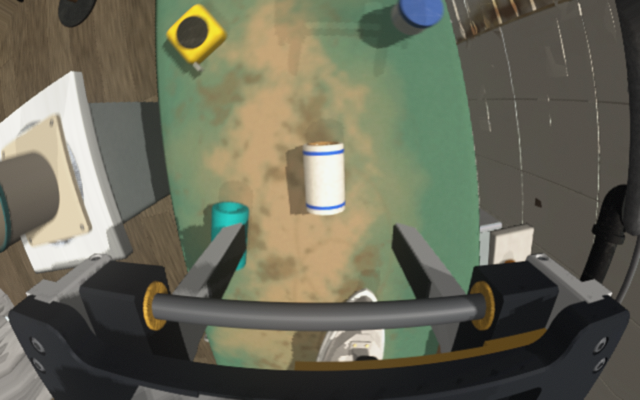

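The wrist view shows the roll at (324,180), well aligned, with bands at rows 153 and 207; the teal tube at (230,235) is clear of the left finger. I'll tilt to -35° and then descend.

drive_tool(
  plan=[
    {"xyz":[0,0,0],"turn":[0,-7,0]},
    {"xyz":[0,0,0],"turn":[0,-7,0]},
    {"xyz":[0,0,0],"turn":[0,-7,0]},
    {"xyz":[0,0,0],"turn":[0,-7,0]},
    {"xyz":[0,0,0],"turn":[0,-7,0]},
  ],
)

```text
time: 1.3
ee_pos: [0.4967, -0.0905, 0.225]
ee_rot: [0.19, 0.742, 0.598, -0.235]
contact_force: [-0.4, -0.6, -0.7]
grip_width: 0.0937
finger_force: 0.0
```

drive_tool(
  plan=[
    {"xyz":[0,0,0],"turn":[0,0,0]},
    {"xyz":[0,0,0],"turn":[0,0,0]},
  ],
)

```text
time: 1.5
ee_pos: [0.4954, -0.0912, 0.224]
ee_rot: [0.188, 0.743, 0.598, -0.234]
contact_force: [0.1, -1.0, -0.2]
grip_width: 0.0941
finger_force: 0.0
```

```bash
cat >> h.py <<'E'
from scipy.spatial.transform import Rotation as R
def rep(target=None):
    s=robot.state(); q=s['ee_rot']; M=R.from_quat([q[1],q[2],q[3],q[0]]).as_matrix()
    print('t',s['time'],'pos',s['ee_pos'].round(4),'j',s['joints'].round(2),'F',s['contact_force'].round(1),'w',s['grip_width'],s['finger_force'])
    print('xaxis',M[:,0].round(3),'y',M[:,1].round(3),'z',M[:,2].round(3))
    if target is not None: print('tool mm',((np.array(target)-s['ee_pos'])@M*1000).round(1))
    return M
E
python3 - <<'E'
from h import *
M=rep((.4965,-.0889,.075)); rep((.4965,-.0889,.027))
a=np.array([.178,.984,0]); print('axis in tool',(a@M).round(3))
E
```

```text
t 1.5 pos [ 0.4954 -0.0912  0.224 ] j [-0.5   0.6   0.38  1.87  0.43  0.98 -0.66] F [ 0.1 -1.  -0.2] w 0.09408679149145346 0.0
xaxis [ 0.174  0.801 -0.572] y [ 0.977 -0.214 -0.001] z [-0.124 -0.559 -0.82 ]
tool mm [ 87.4   0.8 120.7]
t 1.5 pos [ 0.4954 -0.0912  0.224 ] j [-0.5   0.6   0.38  1.87  0.43  0.98 -0.66] F [ 0.1 -1.  -0.2] w 0.09408679149145346 0.0
xaxis [ 0.174  0.801 -0.572] y [ 0.977 -0.214 -0.001] z [-0.124 -0.559 -0.82 ]
tool mm [114.8   0.9 160.1]
axis in tool [ 0.819 -0.036 -0.572]
```

drive_tool(
  plan=[
    {"xyz":[17.5,0,24],"turn":[-1.1,0,-1.6]},
    {"xyz":[17.5,0,24],"turn":[0,0,0]},
    {"xyz":[17.5,0,24],"turn":[0,0,0]},
    {"xyz":[17.5,0,24],"turn":[0,0,0]},
    {"xyz":[17.5,0.8,24],"turn":[0,0,0]},
  ],
)

```text
time: 2.0
ee_pos: [0.4966, -0.0914, 0.0761]
ee_rot: [0.191, 0.735, 0.608, -0.23]
contact_force: [1.0, -0.1, 0.4]
grip_width: 0.0943
finger_force: 0.0
```

drive_tool(
  plan=[
    {"xyz":[9,0,13],"turn":[0,0,0]},
    {"xyz":[9,0,13],"turn":[0,0,0]},
    {"xyz":[7,0,10],"turn":[0,0,0]},
    {"xyz":[0,0,0],"turn":[0,0,0]},
    {"xyz":[0,0,0],"turn":[0,0,0]},
  ],
)

```text
time: 2.5
ee_pos: [0.4965, -0.0901, 0.0329]
ee_rot: [0.192, 0.734, 0.609, -0.231]
contact_force: [-0.0, 0.1, 0.2]
grip_width: 0.0944
finger_force: 0.0
```

```bash
python3 - <<'E'
from h import *
M=rep((.4965,-.0889,.027))
f=grab('wrist'); save(f,'w2.png')
E
```

```text
t 2.5 pos [ 0.4965 -0.0901  0.0329] j [-0.5   0.93  0.38  1.97  0.47  0.59 -0.84] F [-0.   0.1  0.2] w 0.09444671582742084 0.0
xaxis [ 0.151  0.805 -0.573] y [ 0.983 -0.184  0.   ] z [-0.105 -0.564 -0.819]
tool mm [ 4.3 -0.3  4.2]
```

View pics/w2.png

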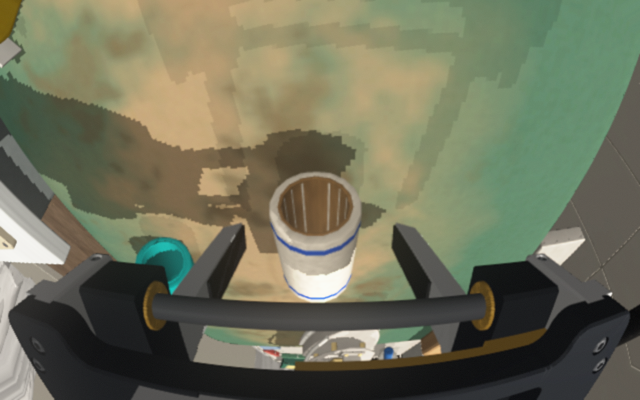

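The roll, at (315,235), sits centred between the fingers. Now down a little and close.

drive_tool(
  plan=[
    {"xyz":[3.5,0,5],"turn":[0,0,0]},
    {"xyz":[0,0,0],"turn":[0,0,0]},
  ],
)

```text
time: 2.75
ee_pos: [0.4964, -0.0892, 0.026]
ee_rot: [0.192, 0.734, 0.61, -0.231]
contact_force: [-0.5, -0.0, -0.5]
grip_width: 0.0942
finger_force: 0.0
```

drive_tool(
  plan=[
    {"xyz":[0,0,0],"turn":[0,0,0]},
    {"xyz":[0,0,0],"turn":[0,0,0]},
    {"xyz":[0,0,0],"turn":[0,0,0]},
    {"xyz":[0,0,0],"turn":[0,0,0]},
    {"xyz":[0,0,0],"turn":[0,0,0]},
  ],
  fingers=-1,
  newtons=15,
)

```text
time: 3.25
ee_pos: [0.4963, -0.0895, 0.0261]
ee_rot: [0.192, 0.734, 0.61, -0.231]
contact_force: [0.3, -0.3, -1.3]
grip_width: 0.0569
finger_force: 0.0
```

drive_tool(
  plan=[
    {"xyz":[0,0,0],"turn":[0,0,0]},
    {"xyz":[0,0,0],"turn":[0,0,0]},
  ],
)

```text
time: 3.45
ee_pos: [0.4961, -0.0895, 0.0261]
ee_rot: [0.192, 0.734, 0.609, -0.232]
contact_force: [-0.7, 0.3, 0.9]
grip_width: 0.0481
finger_force: 15.0
```

drive_tool(
  plan=[
    {"xyz":[-7,0,-10],"turn":[0,0,0]},
    {"xyz":[-14,0,-20],"turn":[0,0,0]},
    {"xyz":[-14,0,-20],"turn":[0,0,0]},
    {"xyz":[-14,0,-20],"turn":[0,0,0]},
    {"xyz":[-14,0,-20],"turn":[0,0,0]},
  ],
)

```text
time: 3.95
ee_pos: [0.4961, -0.0896, 0.1376]
ee_rot: [0.192, 0.734, 0.609, -0.231]
contact_force: [0.3, -1.0, -0.0]
grip_width: 0.0483
finger_force: 15.0
```

drive_tool(
  plan=[
    {"xyz":[21,-5,-15],"turn":[0,0,0]},
    {"xyz":[21,-5,-15],"turn":[0,0,0]},
    {"xyz":[21,-5,-15],"turn":[0,0,0]},
    {"xyz":[21,-5,-15],"turn":[0,0,0]},
    {"xyz":[21,-5,-15],"turn":[0,0,0]},
  ],
)

```text
time: 4.45
ee_pos: [0.4952, 0.043, 0.138]
ee_rot: [0.192, 0.734, 0.609, -0.231]
contact_force: [0.2, -0.6, -1.0]
grip_width: 0.0482
finger_force: 15.0
```

drive_tool(
  plan=[
    {"xyz":[0,0,0],"turn":[0,6,0]},
    {"xyz":[0,0,0],"turn":[0,6,0]},
    {"xyz":[0,0,0],"turn":[0,6,0]},
    {"xyz":[0,0,0],"turn":[0,6,0]},
    {"xyz":[0,0,0],"turn":[0,6,0]},
  ],
)

```text
time: 4.95
ee_pos: [0.4955, 0.0418, 0.1385]
ee_rot: [0.027, 0.768, 0.639, -0.032]
contact_force: [-0.6, 0.7, -1.6]
grip_width: 0.0481
finger_force: 15.0
```

drive_tool(
  plan=[
    {"xyz":[0,0,0],"turn":[0,6,0]},
    {"xyz":[0,0,0],"turn":[0,6,0]},
    {"xyz":[0,0,0],"turn":[0,6,0]},
    {"xyz":[0,0,0],"turn":[0,6,0]},
    {"xyz":[0,0,0],"turn":[0,6,0]},
  ],
)

```text
time: 5.45
ee_pos: [0.4955, 0.0411, 0.1384]
ee_rot: [-0.138, 0.751, 0.624, 0.168]
contact_force: [0.7, -0.7, -2.4]
grip_width: 0.0482
finger_force: 15.0
```

drive_tool(
  plan=[
    {"xyz":[0,0,0],"turn":[0,6,0]},
    {"xyz":[0,0,0],"turn":[0,6,0]},
    {"xyz":[0,0,0],"turn":[0,6,0]},
    {"xyz":[0,0,0],"turn":[0,6,0]},
    {"xyz":[0,0,0],"turn":[0,6,0]},
  ],
)

```text
time: 5.95
ee_pos: [0.4955, 0.0402, 0.1373]
ee_rot: [-0.295, 0.682, 0.566, 0.357]
contact_force: [0.6, -0.4, -0.6]
grip_width: 0.048
finger_force: 15.0
```

drive_tool(
  plan=[
    {"xyz":[0,0,0],"turn":[0,0,0]},
    {"xyz":[0,0,0],"turn":[0,0,0]},
  ],
)

```text
time: 6.15
ee_pos: [0.4951, 0.0416, 0.137]
ee_rot: [-0.295, 0.683, 0.567, 0.354]
contact_force: [-0.7, 1.6, -0.5]
grip_width: 0.0485
finger_force: 15.0
```

```bash
python3 - <<'E'
from h import *
M=rep((.51,.04,.052))
g=grab('side'); f=grab('scene')
a=cv2.resize(f['color'][100:400,200:520],(400,375)); b=cv2.resize(g['color'][130:330,180:440],(400,308))
c=np.zeros((375,800,3),np.uint8); c[:,:400]=a; c[:308,400:]=b
cv2.imwrite('pics/a3.png',c[:,:,::-1])
E
```

```text
t 6.15 pos [0.4951 0.0416 0.137 ] j [ 1.01  1.02 -0.89  2.05 -0.43  0.54  0.56] F [-0.7  1.6 -0.5] w 0.04849900148934114 14.99829277396202
xaxis [0.107 0.565 0.818] y [ 0.983 -0.184 -0.001] z [ 0.15   0.805 -0.575]
tool mm [-68.9  15.   49.8]
```

View pics/a3.png

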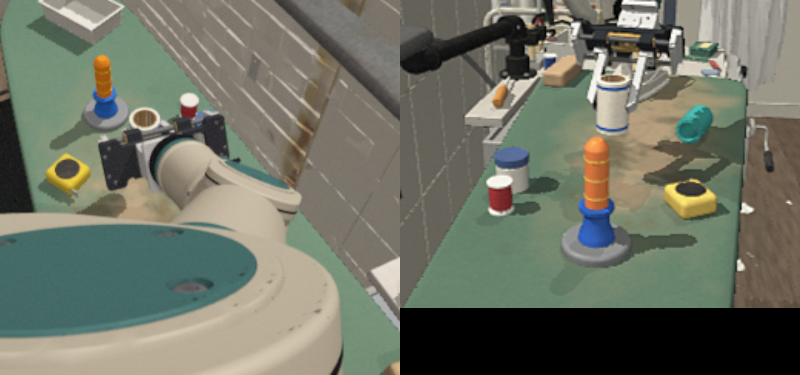

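The side view shows the roll upright in the gripper at about (612,105). I'll lower it to the board and feel for contact.

drive_tool(
  plan=[
    {"xyz":[-13,0,9],"turn":[0,0,0]},
    {"xyz":[-13,0,9],"turn":[0,0,0]},
    {"xyz":[-13,0,9],"turn":[0,0,0]},
    {"xyz":[-13,0,9],"turn":[0,0,0]},
    {"xyz":[-13,0,9],"turn":[0,0,0]},
  ],
)

```text
time: 6.75
ee_pos: [0.4959, 0.0422, 0.0589]
ee_rot: [-0.293, 0.681, 0.569, 0.354]
contact_force: [0.5, -0.2, -0.1]
grip_width: 0.0485
finger_force: 15.0
```

drive_tool(
  plan=[
    {"xyz":[-2.5,0,1.7],"turn":[0,0,0]},
    {"xyz":[0,0,0],"turn":[0,0,0]},
    {"xyz":[0,0,0],"turn":[0,0,0]},
  ],
)

```text
time: 7.05
ee_pos: [0.4956, 0.0419, 0.0563]
ee_rot: [-0.294, 0.682, 0.568, 0.355]
contact_force: [0.9, -0.0, -0.3]
grip_width: 0.0483
finger_force: 15.0
```

drive_tool(
  plan=[
    {"xyz":[-1.6,0,1.2],"turn":[0,0,0]},
    {"xyz":[0,0,0],"turn":[0,0,0]},
    {"xyz":[0,0,0],"turn":[0,0,0]},
  ],
)

```text
time: 7.35
ee_pos: [0.4954, 0.0415, 0.0533]
ee_rot: [-0.295, 0.682, 0.567, 0.355]
contact_force: [-0.6, -0.3, -0.5]
grip_width: 0.0485
finger_force: 15.0
```

drive_tool(
  plan=[
    {"xyz":[-1.6,0,1.2],"turn":[0,0,0]},
    {"xyz":[0,0,0],"turn":[0,0,0]},
    {"xyz":[0,0,0],"turn":[0,0,0]},
  ],
)

```text
time: 7.65
ee_pos: [0.4952, 0.0416, 0.051]
ee_rot: [-0.295, 0.682, 0.567, 0.355]
contact_force: [-0.0, 0.2, 0.3]
grip_width: 0.0484
finger_force: 15.0
```

drive_tool(
  plan=[
    {"xyz":[-0.8,0,0.6],"turn":[0,0,0]},
    {"xyz":[0,0,0],"turn":[0,0,0]},
    {"xyz":[0,0,0],"turn":[0,0,0]},
  ],
)

```text
time: 7.95
ee_pos: [0.4953, 0.0417, 0.05]
ee_rot: [-0.295, 0.682, 0.567, 0.355]
contact_force: [-1.4, 0.3, -0.8]
grip_width: 0.0485
finger_force: 15.0
```

```bash
python3 - <<'E'
from h import *
rep()
g=grab('side'); cv2.imwrite('pics/a4.png',cv2.resize(g['color'][150:240,260:380],None,fx=5,fy=5,interpolation=cv2.INTER_CUBIC)[:,:,::-1])
E
```

```text
t 7.95 pos [0.4953 0.0417 0.05  ] j [ 0.98  1.19 -0.83  2.03 -0.37  0.43  0.64] F [-1.4  0.3 -0.8] w 0.04849372192182988 14.998351335525513
xaxis [0.105 0.564 0.819] y [ 0.983 -0.183 -0.   ] z [ 0.15   0.805 -0.573]
```

View pics/a4.png

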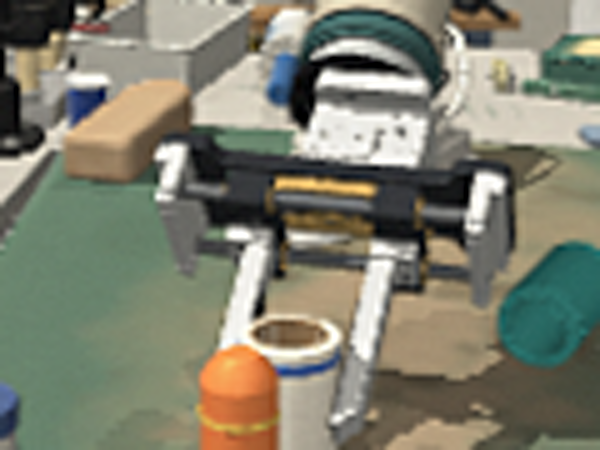

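The roll stands upright, behind the orange core in this view, and there's no contact yet. I'll keep going in 1 mm steps.

drive_tool(
  plan=[
    {"xyz":[-0.8,0,0.6],"turn":[0,0,0]},
    {"xyz":[0,0,0],"turn":[0,0,0]},
    {"xyz":[0,0,0],"turn":[0,0,0]},
  ],
)

```text
time: 8.3
ee_pos: [0.4954, 0.0418, 0.0494]
ee_rot: [-0.295, 0.682, 0.567, 0.355]
contact_force: [-0.2, -1.2, 2.2]
grip_width: 0.0481
finger_force: 15.0
```

drive_tool(
  plan=[
    {"xyz":[-0.8,0,0.6],"turn":[0,0,0]},
    {"xyz":[0,0,0],"turn":[0,0,0]},
    {"xyz":[0,0,0],"turn":[0,0,0]},
  ],
)

```text
time: 8.6
ee_pos: [0.4954, 0.0421, 0.0494]
ee_rot: [-0.296, 0.682, 0.567, 0.356]
contact_force: [-0.9, -3.8, 7.7]
grip_width: 0.0481
finger_force: 15.0
```

drive_tool(
  plan=[
    {"xyz":[0.8,0,-0.6],"turn":[0,0,0]},
    {"xyz":[0,0,0],"turn":[0,0,0]},
  ],
)

```text
time: 8.8
ee_pos: [0.4954, 0.0418, 0.0494]
ee_rot: [-0.295, 0.682, 0.567, 0.355]
contact_force: [0.5, -0.7, 3.3]
grip_width: 0.0487
finger_force: 15.0
```

drive_tool(
  plan=[
    {"xyz":[0,0,0],"turn":[0,0,0]},
    {"xyz":[0,0,0],"turn":[0,0,0]},
    {"xyz":[0,0,0],"turn":[0,0,0]},
    {"xyz":[0,0,0],"turn":[0,0,0]},
    {"xyz":[0,0,0],"turn":[0,0,0]},
  ],
  fingers=0.7,
)

```text
time: 9.3
ee_pos: [0.4952, 0.0417, 0.0489]
ee_rot: [-0.295, 0.682, 0.567, 0.355]
contact_force: [0.6, -0.7, 0.9]
grip_width: 0.0796
finger_force: 0.0
```

drive_tool(
  plan=[
    {"xyz":[0,0,0],"turn":[0,0,0]},
    {"xyz":[0,0,-10],"turn":[0,0,0]},
    {"xyz":[0,0,-15],"turn":[0,0,0]},
    {"xyz":[0,0,-20],"turn":[0,0,0]},
    {"xyz":[0,0,-20],"turn":[0,0,0]},
  ],
)

```text
time: 9.8
ee_pos: [0.4852, -0.0116, 0.087]
ee_rot: [-0.295, 0.682, 0.567, 0.355]
contact_force: [1.0, 0.1, 0.8]
grip_width: 0.0797
finger_force: 0.0
```

drive_tool(
  plan=[
    {"xyz":[16,0,-12],"turn":[0,0,0]},
    {"xyz":[16,0,-12],"turn":[0,0,0]},
    {"xyz":[16,0,-12],"turn":[0,0,0]},
    {"xyz":[16,0,-12],"turn":[0,0,0]},
    {"xyz":[16,0,-12],"turn":[0,0,0]},
  ],
)

```text
time: 10.3
ee_pos: [0.4847, -0.0143, 0.1874]
ee_rot: [-0.295, 0.682, 0.567, 0.355]
contact_force: [-1.0, 0.1, 0.0]
grip_width: 0.08
finger_force: 0.0
```

drive_tool(
  plan=[
    {"xyz":[0,0,0],"turn":[0,-8,0]},
    {"xyz":[0,0,0],"turn":[0,-8,0]},
    {"xyz":[0,0,0],"turn":[0,-8,0]},
    {"xyz":[0,0,0],"turn":[0,-8,0]},
    {"xyz":[0,0,0],"turn":[0,-8,0]},
  ],
)

```text
time: 10.8
ee_pos: [0.4852, -0.0148, 0.188]
ee_rot: [-0.081, 0.763, 0.633, 0.099]
contact_force: [0.0, 1.1, -0.3]
grip_width: 0.0797
finger_force: 0.0
```

drive_tool(
  plan=[
    {"xyz":[0,0,0],"turn":[0,-8,0]},
    {"xyz":[0,0,0],"turn":[0,-7,0]},
    {"xyz":[0,0,0],"turn":[0,0,0]},
    {"xyz":[0,0,0],"turn":[0,0,0]},
  ],
)

```text
time: 11.2
ee_pos: [0.4846, -0.0122, 0.1865]
ee_rot: [-0.003, 0.768, 0.641, 0.002]
contact_force: [-0.4, -1.3, -0.1]
grip_width: 0.0795
finger_force: 0.0
```

```bash
python3 - <<'E'
from h import *
rep((.4955,.042,.2))
f=grab('wrist'); save(f,'w5.png')
E
```

```text
t 11.2 pos [ 0.4846 -0.0122  0.1865] j [ 0.13  0.46 -0.22  2.01  0.14  0.69 -0.36] F [-0.4 -1.3 -0.1] w 0.07946913760858547 0.0
xaxis [0.179 0.984 0.007] y [ 0.984 -0.179 -0.001] z [ 0.     0.007 -1.   ]
tool mm [ 55.4   1.  -13.1]
```

View pics/w5.png

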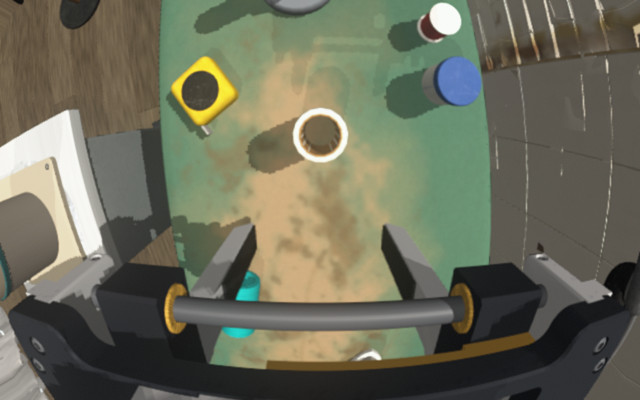

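The wrist view shows the roll standing, seen end-on as a ring at (321,134), with everything else undisturbed. Next I'll locate the ring and regrasp from above.

```bash
python3 - <<'E'
from h import *
f=grab('wrist'); h=cv2.cvtColor(f['color'],cv2.COLOR_RGB2HSV)
m=cv2.inRange(h,(0,0,200),(180,50,255)); m[:90]=0; m[180:]=0; m[:,:270]=0; m[:,370:]=0
c=max(cv2.findContours(m,0,2)[0],key=cv2.contourArea); e=cv2.fitEllipse(c); print(e)
p=onz(f,*e[0],.08); print(p); rep((p[0],p[1],.11))
E
```

```text
((319.8790283203125, 132.21620178222656), (54.041908264160156, 54.348331451416016), 121.46786499023438)
[0.49608067 0.04348076 0.08      ]
t 11.3 pos [ 0.4842 -0.0156  0.1859] j [ 0.14  0.46 -0.22  2.01  0.14  0.69 -0.36] F [ 0.9 -0.2  0.2] w 0.07959807610338715 0.0
xaxis [0.186 0.983 0.006] y [ 0.983 -0.186 -0.002] z [-0.001  0.007 -1.   ]
tool mm [59.8  0.9 76.3]
```

drive_tool(
  plan=[
    {"xyz":[14,0,0],"turn":[0,-0.4,0]},
    {"xyz":[14,0,0],"turn":[0,0,0]},
    {"xyz":[14,1,0],"turn":[0,0,0]},
    {"xyz":[14,0,0],"turn":[0,0,0]},
    {"xyz":[0,0,20],"turn":[0,0,0]},
  ],
)

```text
time: 11.8
ee_pos: [0.4986, 0.0437, 0.1676]
ee_rot: [0.001, 0.769, 0.64, 0.002]
contact_force: [1.0, 0.5, 0.2]
grip_width: 0.0801
finger_force: 0.0
```

drive_tool(
  plan=[
    {"xyz":[0,0,20],"turn":[0,0,0]},
    {"xyz":[0,0,20],"turn":[0,0,0]},
    {"xyz":[0,0,0],"turn":[0,0,0]},
    {"xyz":[0,0,0],"turn":[0,0,0]},
    {"xyz":[0,0,0],"turn":[0,0,0]},
  ],
)

```text
time: 12.3
ee_pos: [0.4967, 0.0412, 0.127]
ee_rot: [0.0, 0.769, 0.639, -0.0]
contact_force: [0.6, 1.2, 0.3]
grip_width: 0.0794
finger_force: 0.0
```

```bash
python3 - <<'E'
from h import *
for i in range(3):
    s=robot.state(); f=grab('wrist'); print(s['ee_pos'].round(4))
h=cv2.cvtColor(f['color'],cv2.COLOR_RGB2HSV)
m=cv2.inRange(h,(0,0,190),(180,50,255)); m[:,:230]=0; m[:,410:]=0; m[:100]=0;m[295:]=0
c=max(cv2.findContours(m,0,2)[0],key=cv2.contourArea); e=cv2.fitEllipse(c); print(e,onz(f,*e[0],.08))
rep((.4958,.0427,.062)); save(f,'w6.png')
E
```

```text
[0.4967 0.0412 0.127 ]
[0.4968 0.0412 0.1271]
[0.4968 0.0411 0.1271]
((316.630126953125, 215.40167236328125), (60.84325408935547, 65.09851837158203), 82.18998718261719) [0.49609343 0.04481914 0.08      ]
t 12.45 pos [0.4966 0.0411 0.127 ] j [-0.01  0.57 -0.19  2.03  0.19  0.56 -0.51] F [ 0.1 -0.7  0.1] w 0.07979623687155137 0.0
xaxis [ 0.183  0.983 -0.001] y [ 0.983 -0.183  0.001] z [ 0.001 -0.001 -1.   ]
tool mm [ 1.5 -1.2 65. ]
```

drive_tool(
  plan=[
    {"xyz":[1.5,-1,15],"turn":[0,0,0]},
    {"xyz":[0,0,20],"turn":[0,0,0]},
    {"xyz":[0,0,20],"turn":[0,0,0]},
    {"xyz":[0,0,10],"turn":[0,0,0]},
    {"xyz":[0,0,0],"turn":[0,0,0]},
  ],
)

```text
time: 12.95
ee_pos: [0.4946, 0.0425, 0.0604]
ee_rot: [-0.001, 0.769, 0.639, -0.002]
contact_force: [0.2, -0.9, 0.2]
grip_width: 0.0797
finger_force: 0.0
```

drive_tool(
  plan=[
    {"xyz":[0,0,0],"turn":[0,0,0]},
    {"xyz":[0,0,0],"turn":[0,0,0]},
    {"xyz":[0,0,0],"turn":[0,0,0]},
    {"xyz":[0,0,0],"turn":[0,0,0]},
    {"xyz":[0,0,0],"turn":[0,0,0]},
  ],
  fingers=-1,
  newtons=12,
)

```text
time: 13.45
ee_pos: [0.4956, 0.0426, 0.0616]
ee_rot: [0.0, 0.769, 0.639, -0.0]
contact_force: [-0.6, 0.1, 3.0]
grip_width: 0.0488
finger_force: 12.0
```

drive_tool(
  plan=[
    {"xyz":[0,0,0],"turn":[0,0,0]},
    {"xyz":[0,0,0],"turn":[0,0,0]},
  ],
)

```text
time: 13.65
ee_pos: [0.4957, 0.0426, 0.0616]
ee_rot: [0.0, 0.769, 0.639, -0.0]
contact_force: [-0.4, 0.3, 6.1]
grip_width: 0.0485
finger_force: 12.0
```

drive_tool(
  plan=[
    {"xyz":[0,0,-10],"turn":[0,0,0]},
    {"xyz":[0,0,-25],"turn":[0,0,0]},
    {"xyz":[0,0,-35],"turn":[0,0,0]},
    {"xyz":[0,0,-35],"turn":[0,0,0]},
    {"xyz":[0,0,-25],"turn":[0,0,0]},
  ],
)

```text
time: 14.15
ee_pos: [0.4955, 0.0428, 0.1935]
ee_rot: [0.0, 0.769, 0.639, -0.0]
contact_force: [0.6, 0.2, 0.0]
grip_width: 0.0485
finger_force: 12.0
```

drive_tool(
  plan=[
    {"xyz":[0,0,0],"turn":[0,0,0]},
    {"xyz":[0,0,0],"turn":[0,0,0]},
  ],
)

```text
time: 14.35
ee_pos: [0.4951, 0.0426, 0.1913]
ee_rot: [0.0, 0.769, 0.639, -0.001]
contact_force: [-0.1, 0.2, -1.2]
grip_width: 0.0485
finger_force: 12.0
```

```bash
python3 - <<'E'
from h import *
rep()
f=grab('wrist'); save(f,'w7.png'); np.savez('w7.npz',**{k:f[k] for k in('color','mtx','pose')})
def oran(f):
    h=cv2.cvtColor(f['color'],cv2.COLOR_RGB2HSV)
    m=cv2.inRange(h,(8,150,130),(18,255,255)); n,l,s,c=cv2.connectedComponentsWithStats(m); i=1+np.argmax(s[1:,4]); return s[i],c[i]
for n in('wrist','scene','side'):
    print(n,*oran(f if n=='wrist' else grab(n)))
E
```

```text
t 14.35 pos [0.4951 0.0426 0.1913] j [ 0.02  0.46 -0.22  1.97  0.15  0.72 -0.48] F [-0.1  0.2 -1.2] w 0.04849542701498895 11.999642997980118
xaxis [ 0.183  0.983 -0.001] y [ 0.983 -0.183 -0.001] z [-0.001 -0.001 -1.   ]
wrist [297   0   9  14  62] [301.43548387   6.66129032]
scene [523 330  19  19 124] [532.56451613 338.51612903]
side [300 219  16  47 631] [307.33438986 241.94928685]
```

View pics/w7.png

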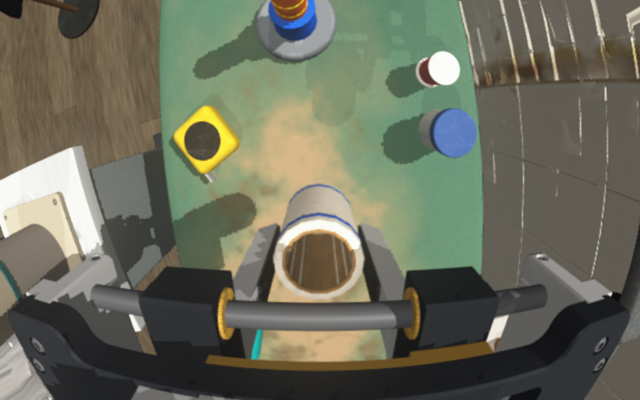

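Held: the ring is at (318,262) and the stand is at the top, (295,20). I'll raise and move toward the stand for a close look at the core.

drive_tool(
  plan=[
    {"xyz":[0,0,-18],"turn":[0,0,0]},
    {"xyz":[22,-4,-18],"turn":[0,0,0]},
    {"xyz":[22,-4,0],"turn":[0,0,0]},
    {"xyz":[22,-4,0],"turn":[0,0,0]},
    {"xyz":[20,-4,0],"turn":[0,0,0]},
  ],
)

```text
time: 15.0
ee_pos: [0.4947, 0.1311, 0.2258]
ee_rot: [-0.001, 0.769, 0.639, -0.002]
contact_force: [0.6, 0.4, -0.8]
grip_width: 0.0486
finger_force: 12.0
```

drive_tool(
  plan=[
    {"xyz":[0,0,0],"turn":[0,0,0]},
    {"xyz":[0,0,0],"turn":[0,0,0]},
    {"xyz":[0,0,0],"turn":[0,0,0]},
  ],
)

```text
time: 15.3
ee_pos: [0.4951, 0.1287, 0.2263]
ee_rot: [-0.0, 0.77, 0.639, -0.002]
contact_force: [0.1, 0.2, 0.2]
grip_width: 0.0487
finger_force: 12.0
```

```bash
python3 - <<'E'
from h import *
rep()
f=grab('wrist'); save(f,'w8.png')
cv2.imwrite('pics/w8c.png',cv2.resize(f['color'][0:320,160:480],(600,600))[:,:,::-1])
E
```

```text
t 15.3 pos [0.4951 0.1287 0.2263] j [-0.14  0.44 -0.24  1.89  0.14  0.83 -0.64] F [0.1 0.2 0.2] w 0.04871707265788217 11.999633386731148
xaxis [ 0.185  0.983 -0.003] y [ 0.983 -0.185 -0.002] z [-0.003 -0.002 -1.   ]
```

View pics/w8c.png

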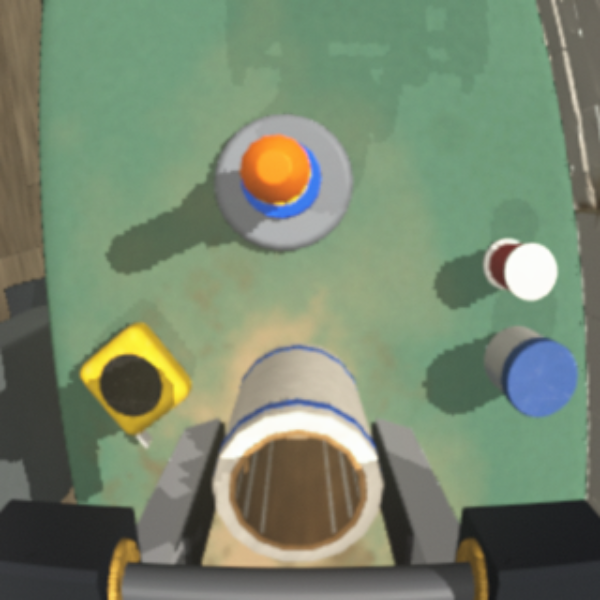

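The core is seen almost straight down: orange tip at crop (275,169), foot at (284,182), held roll ring at (298,482). Now I'll measure the foot and tip centres along with the held ring.

```bash
cat > core.py <<'E'
from h import *
def measure(f,ztop):
    im=f['color']; h=cv2.cvtColor(im,cv2.COLOR_RGB2HSV)
    m=cv2.inRange(h,(6,150,110),(20,255,255)); n,l,s,c=cv2.connectedComponentsWithStats(m[:200]); i=1+np.argmax(s[1:,4])
    cn=max(cv2.findContours((l==i).astype(np.uint8),0,1)[0],key=cv2.contourArea)
    (u,v),r=cv2.minEnclosingCircle(cn); e=cv2.fitEllipse(cn)
    b=(l==i)&(h[:200,:,2]>=np.percentile(h[:200][l==i][:,2],75)); ys,xs=np.nonzero(b)
    print('orange circ',u,v,r,onz(f,u,v,.14).round(4),'ell',e,onz(f,*e[0],.14).round(4),'bright',xs.mean(),ys.mean(),onz(f,xs.mean(),ys.mean(),.149).round(4))
    # grey foot + everything on it
    x0,y0=int(u),int(v); g=((h[...,1]<60)&(h[...,2]>70)).astype(np.uint8); w=np.zeros_like(g); cv2.circle(w,(x0+4,y0+6),48,1,-1); g&=w
    cn=np.vstack([c for c in cv2.findContours(g,0,1)[0] if cv2.contourArea(c)>30]); e=cv2.fitEllipse(cv2.convexHull(cn)); print('foot',e,onz(f,*e[0],.010).round(4))
    return h
if __name__=='__main__':
    f=grab('wrist'); h=measure(f,.245)
    s=robot.state(); zt=s['ee_pos'][2]+.0184
    m=cv2.inRange(h,(0,0,190),(180,45,255)); m[:205]=0; m[300:]=0; m[:,:260]=0; m[:,380:]=0
    c=max(cv2.findContours(m,0,1)[0],key=cv2.contourArea); e=cv2.fitEllipse(cv2.convexHull(c)); print('ring',e,onz(f,*e[0],zt).round(4)); rep()
E
python3 core.py
```

```text
orange circ 306.125 90.125 18.221824645996094 [0.5028 0.2221 0.14  ] ell ((306.14410400390625, 89.9175796508789), (34.68452072143555, 35.42596435546875), 126.15603637695312) [0.5029 0.2223 0.14  ] bright 309.55654101995566 85.27272727272727 [0.5063 0.2247 0.149 ]
foot ((310.010986328125, 95.98900604248047), (95.68848419189453, 95.7492446899414), 135.0) [0.5024 0.2236 0.01  ]
ring ((318.9320983886719, 257.8735656738281), (81.51465606689453, 89.48983764648438), 82.75906372070312) [0.4961 0.1319 0.2451]
t 15.4 pos [0.4954 0.1289 0.2267] j [-0.14  0.44 -0.24  1.89  0.14  0.83 -0.64] F [-0.  -0.1 -1.3] w 0.04851418968858408 11.999664679169655
xaxis [ 0.185  0.983 -0.002] y [ 0.983 -0.185 -0.002] z [-0.002 -0.002 -1.   ]
```

```bash
python3 - <<'E'
from h import *
f=grab('wrist'); im=f['color']; h=cv2.cvtColor(im,cv2.COLOR_RGB2HSV)
hh,ss,vv=[h[...,i].astype(int) for i in range(3)]
g=((ss<50)&(vv>85)).astype(np.uint8); w=np.zeros_like(g); cv2.circle(w,(311,97),42,1,-1); g&=w
g=cv2.morphologyEx(g,cv2.MORPH_OPEN,np.ones((3,3)))
n,l,s,c=cv2.connectedComponentsWithStats(g); i=1+np.argmax(s[1:,4]); print(s[i])
cn=max(cv2.findContours((l==i).astype(np.uint8),0,1)[0],key=cv2.contourArea); e=cv2.fitEllipse(cv2.convexHull(cn)); print(e,onz(f,*e[0],.012))
b=cv2.inRange(h,(105,120,80),(125,255,255)); b&=w*255; n,l,s,c=cv2.connectedComponentsWithStats(b); i=1+np.argmax(s[1:,4]); print('blue',s[i])
o=cv2.inRange(h,(6,150,110),(20,255,255)); u=((b>0)|(o>0)).astype(np.uint8)&w
# tip flat: brightness profile near
print(h[90,286:330,2]); print(h[70:110,306,2])
E
```

```text
[ 273   60   76   75 2842]
((310.539794921875, 97.07408905029297), (74.29037475585938, 75.69769287109375), 83.1692123413086) [0.50304694 0.22224235 0.012     ]
blue [289  80  42  37 333]
[165 167 171 175 181 189 195 201 211 228 244 252 253 252 252 252 252 252
 252 252 252 252 252 252 252 252 252 252 252 252 252 252 252 252 252 252
 251 250 241 199 236 239 238 233]
[172 188 236 250 252 252 252 252 252 252 252 252 252 252 252 252 252 252
 252 252 252 252 252 252 252 252 253 252 243 224 202 194 187 181 174 165
 157 159 179 150]
```

drive_tool(
  plan=[
    {"xyz":[20,-2.5,0],"turn":[0,0,0]},
    {"xyz":[20,-2.5,0],"turn":[0,0,0]},
    {"xyz":[20,-2.5,0],"turn":[0,0,0]},
    {"xyz":[20,-2.5,0],"turn":[0,0,0]},
    {"xyz":[11.5,0,0],"turn":[0,0,0]},
  ],
)

```text
time: 15.95
ee_pos: [0.5023, 0.2233, 0.227]
ee_rot: [-0.0, 0.769, 0.639, -0.001]
contact_force: [-0.3, 0.1, -1.6]
grip_width: 0.0487
finger_force: 12.0
```

drive_tool(
  plan=[
    {"xyz":[0,0,0],"turn":[0,0,0]},
    {"xyz":[0,0,0],"turn":[0,0,0]},
    {"xyz":[0,0,0],"turn":[0,0,0]},
  ],
)

```text
time: 16.25
ee_pos: [0.5025, 0.2204, 0.2268]
ee_rot: [0.0, 0.77, 0.638, -0.001]
contact_force: [-0.2, -0.2, -0.6]
grip_width: 0.0486
finger_force: 12.0
```

```bash
python3 - <<'E'
from h import *
rep((.5026,.2205,.2265))
g=grab('side'); f=grab('scene')
a=cv2.resize(g['color'][130:320,240:380],(400,543)); b=cv2.resize(f['color'][60:220,220:340],(400,533))
c=np.zeros((543,800,3),np.uint8); c[:,:400]=a; c[:533,400:]=b
cv2.imwrite('pics/a9.png',c[:,:,::-1])
E
```

```text
t 16.25 pos [0.5025 0.2204 0.2268] j [-0.3   0.49 -0.24  1.79  0.15  0.88 -0.8 ] F [-0.2 -0.2 -0.6] w 0.048573722150604445 11.999731063842773
xaxis [ 0.185  0.983 -0.002] y [ 0.983 -0.185 -0.001] z [-0.002 -0.002 -1.   ]
tool mm [0.2 0.1 0.3]
```

View pics/a9.png

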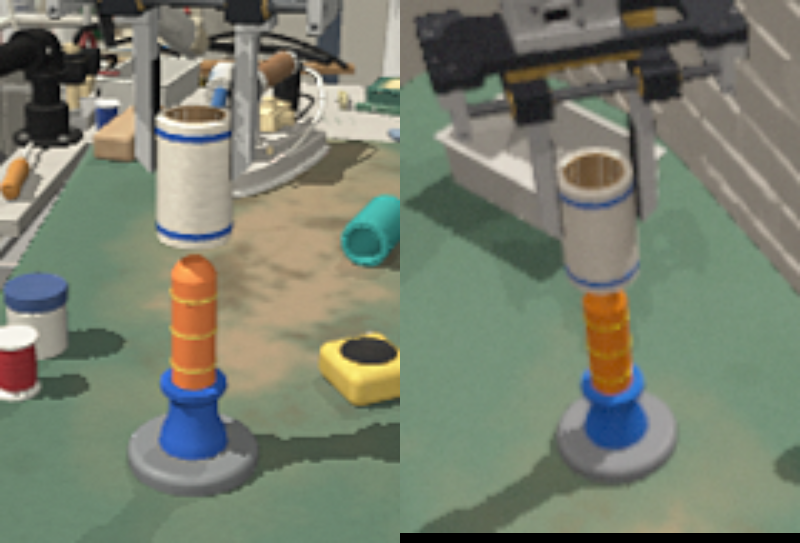

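Side view: the roll (col 194) is in line with the core (193). Scene view: the roll looks about 2 px left of the core axis. I'll measure this numerically.

```bash
python3 - <<'E'
from h import *
def proj(f,P):
    T=np.linalg.inv(f['pose']); p=T[:3,:3]@np.array(P)+T[:3,3]; K=np.array(f['mtx']); return np.array([K[0,2]+K[0,0]*p[0]/-p[2],K[1,2]-K[1,1]*p[1]/-p[2]])
for n in('scene','side'):
    f=grab(n); im=f['color'].astype(int); h=cv2.cvtColor(f['color'],cv2.COLOR_RGB2HSV)
    z=robot.state()['ee_pos'][2]-.0216
    print(n,'pred roll',proj(f,(.5028,.2222,z)).round(1),'core',proj(f,(.5028,.2222,.11)).round(1))
    r0=int(proj(f,(.5028,.2222,.11))[1])
    o=cv2.inRange(h,(6,150,110),(20,255,255))
    for r in range(r0-8,r0+9,4):
        x=np.nonzero(o[r,260:340])[0]+260; print('core',r,x.min(),x.max(),(x.min()+x.max())/2)
    r1=int(proj(f,(.5028,.2222,z))[1])
    for r in range(r1-6,r1+13,4):
        g=im[r,265:335]; d=np.abs(np.diff(g,axis=0)).sum(1); p=np.argsort(d)[-4:]+265; print('roll',r,sorted(p.tolist()),f['color'][r,284:320].mean(1).astype(int).tolist() if n=='side' else f['color'][r,264:296].mean(1).astype(int).tolist())
E
```

```text
scene pred roll [278.4 126.6] core [281.4 159.6]
core 151 275 287 281.0
core 155 276 287 281.5
core 159 276 287 281.5
core 163 276 288 282.0
core 167 277 288 282.5
roll 120 [289, 291, 292, 322] [123, 121, 114, 97, 108, 103, 84, 84, 95, 115, 120, 118, 122, 122, 128, 125, 122, 119, 107, 89, 69, 86, 102, 110, 119, 111, 73, 48, 93, 123, 122, 123]
roll 124 [268, 290, 291, 292] [124, 123, 122, 113, 103, 135, 132, 132, 136, 137, 139, 140, 138, 139, 143, 140, 137, 138, 135, 135, 134, 134, 130, 126, 120, 112, 95, 58, 94, 124, 124, 126]
roll 128 [268, 326, 327, 329] [123, 124, 123, 113, 95, 126, 134, 133, 135, 134, 139, 136, 139, 138, 138, 141, 139, 137, 137, 136, 135, 132, 128, 126, 119, 115, 117, 128, 119, 118, 119, 119]
roll 132 [267, 268, 330, 332] [75, 75, 69, 76, 107, 129, 133, 135, 133, 133, 135, 136, 138, 139, 138, 138, 135, 137, 139, 136, 133, 130, 127, 124, 123, 118, 123, 133, 117, 120, 117, 118]
roll 136 [268, 269, 291, 333] [75, 76, 72, 71, 84, 115, 136, 133, 135, 137, 135, 137, 138, 138, 137, 135, 137, 138, 138, 135, 136, 135, 130, 128, 125, 137, 150, 144, 115, 119, 120, 117]
side
[... 508 characters left out ...]
0, 184, 182, 177, 172, 172, 169, 167, 165, 161, 158, 153, 154, 149]
roll 192 [293, 294, 319, 321] [118, 118, 117, 118, 117, 117, 117, 117, 116, 108, 136, 187, 205, 207, 208, 211, 206, 208, 208, 201, 192, 188, 188, 186, 178, 174, 173, 169, 164, 164, 162, 160, 157, 155, 151, 147]
roll 196 [293, 294, 331, 332] [115, 113, 116, 113, 113, 115, 112, 115, 113, 107, 135, 184, 203, 207, 205, 204, 205, 205, 205, 198, 193, 194, 194, 186, 178, 175, 173, 170, 166, 166, 167, 165, 161, 158, 151, 139]
roll 200 [293, 294, 295, 320] [115, 115, 116, 115, 115, 115, 116, 115, 116, 110, 138, 187, 205, 202, 203, 205, 207, 206, 202, 200, 196, 188, 184, 183, 178, 171, 167, 164, 162, 161, 161, 160, 157, 155, 150, 140]
```

Within about 1 mm. Small correction, then a gentle descent while watching the force.

drive_tool(
  plan=[
    {"xyz":[0.7,-0.5,5],"turn":[0,0,0]},
    {"xyz":[0,0,5],"turn":[0,0,0]},
    {"xyz":[0,0,5],"turn":[0,0,0]},
    {"xyz":[0,0,3],"turn":[0,0,0]},
    {"xyz":[0,0,0],"turn":[0,0,0]},
  ],
)

```text
time: 16.95
ee_pos: [0.5016, 0.2226, 0.2082]
ee_rot: [-0.0, 0.769, 0.639, -0.001]
contact_force: [-0.1, -0.8, -0.5]
grip_width: 0.0488
finger_force: 12.0
```

drive_tool(
  plan=[
    {"xyz":[0,0,2],"turn":[0,0,0]},
    {"xyz":[0,0,2],"turn":[0,0,0]},
    {"xyz":[0,0,0],"turn":[0,0,0]},
    {"xyz":[0,0,0],"turn":[0,0,0]},
  ],
)

```text
time: 17.35
ee_pos: [0.502, 0.2228, 0.205]
ee_rot: [-0.0, 0.769, 0.639, -0.001]
contact_force: [0.2, -0.4, -1.5]
grip_width: 0.0488
finger_force: 12.0
```

drive_tool(
  plan=[
    {"xyz":[0,0,2],"turn":[0,0,0]},
    {"xyz":[0,0,2],"turn":[0,0,0]},
    {"xyz":[0,0,2],"turn":[0,0,0]},
    {"xyz":[0,0,0],"turn":[0,0,0]},
    {"xyz":[0,0,0],"turn":[0,0,0]},
  ],
)

```text
time: 17.85
ee_pos: [0.5019, 0.2228, 0.1989]
ee_rot: [-0.0, 0.769, 0.639, -0.001]
contact_force: [0.8, -0.5, -0.4]
grip_width: 0.0484
finger_force: 12.0
```

Lower end 13 mm below the tip with no force, so I'll continue.

drive_tool(
  plan=[
    {"xyz":[0,0,4],"turn":[0,0,0]},
    {"xyz":[0,0,4],"turn":[0,0,0]},
    {"xyz":[0,0,4],"turn":[0,0,0]},
    {"xyz":[0,0,4],"turn":[0,0,0]},
    {"xyz":[0,0,0],"turn":[0,0,0]},
  ],
)

```text
time: 18.35
ee_pos: [0.5015, 0.2225, 0.1822]
ee_rot: [-0.0, 0.769, 0.639, -0.001]
contact_force: [-0.2, -0.3, -0.6]
grip_width: 0.0486
finger_force: 12.0
```

drive_tool(
  plan=[
    {"xyz":[0,0,4],"turn":[0,0,0]},
    {"xyz":[0,0,4],"turn":[0,0,0]},
    {"xyz":[0,0,4],"turn":[0,0,0]},
    {"xyz":[0,0,4],"turn":[0,0,0]},
    {"xyz":[0,0,0],"turn":[0,0,0]},
  ],
)

```text
time: 18.85
ee_pos: [0.5016, 0.2225, 0.1663]
ee_rot: [-0.0, 0.769, 0.639, -0.001]
contact_force: [0.5, -1.1, -1.4]
grip_width: 0.0484
finger_force: 12.0
```

```bash
python3 - <<'E'
from h import *
rep()
g=grab('side'); f=grab('scene')
a=cv2.resize(g['color'][130:320,240:380],(400,543)); b=cv2.resize(f['color'][60:220,220:340],(400,533))
c=np.zeros((543,800,3),np.uint8); c[:,:400]=a; c[:533,400:]=b
cv2.imwrite('pics/a10.png',c[:,:,::-1])
E
```

```text
t 18.85 pos [0.5016 0.2225 0.1663] j [-0.32  0.57 -0.22  1.86  0.18  0.74 -0.83] F [ 0.5 -1.1 -1.4] w 0.04840095221898956 11.999768391251564
xaxis [ 0.183  0.983 -0.002] y [ 0.983 -0.183 -0.002] z [-0.002 -0.001 -1.   ]
```

I've already viewed 11 pictures, one over the limit of 10, so I won't view any more and will go by force and numbers.

drive_tool(
  plan=[
    {"xyz":[0,0,5],"turn":[0,0,0]},
    {"xyz":[0,0,5],"turn":[0,0,0]},
    {"xyz":[0,0,5],"turn":[0,0,0]},
    {"xyz":[0,0,5],"turn":[0,0,0]},
    {"xyz":[0,0,0],"turn":[0,0,0]},
  ],
)

```text
time: 19.45
ee_pos: [0.5013, 0.2225, 0.146]
ee_rot: [-0.0, 0.769, 0.639, -0.002]
contact_force: [0.1, -0.2, -0.5]
grip_width: 0.0487
finger_force: 12.0
```

drive_tool(
  plan=[
    {"xyz":[0,0,4],"turn":[0,0,0]},
    {"xyz":[0,0,4],"turn":[0,0,0]},
    {"xyz":[0,0,4],"turn":[0,0,0]},
    {"xyz":[0,0,4],"turn":[0,0,0]},
    {"xyz":[0,0,0],"turn":[0,0,0]},
  ],
)

```text
time: 19.95
ee_pos: [0.5015, 0.2225, 0.1303]
ee_rot: [-0.0, 0.769, 0.639, -0.001]
contact_force: [-0.1, 0.3, -1.1]
grip_width: 0.0485
finger_force: 12.0
```

drive_tool(
  plan=[
    {"xyz":[0,0,2],"turn":[0,0,0]},
    {"xyz":[0,0,1],"turn":[0,0,0]},
    {"xyz":[0,0,0],"turn":[0,0,0]},
    {"xyz":[0,0,0],"turn":[0,0,0]},
  ],
)

```text
time: 20.35
ee_pos: [0.502, 0.2227, 0.128]
ee_rot: [0.0, 0.769, 0.639, -0.001]
contact_force: [0.0, -0.6, -1.3]
grip_width: 0.0485
finger_force: 12.0
```

drive_tool(
  plan=[
    {"xyz":[0,0,1.5],"turn":[0,0,0]},
    {"xyz":[0,0,1],"turn":[0,0,0]},
    {"xyz":[0,0,0],"turn":[0,0,0]},
    {"xyz":[0,0,0],"turn":[0,0,0]},
  ],
)

```text
time: 20.75
ee_pos: [0.5018, 0.2227, 0.1254]
ee_rot: [-0.0, 0.769, 0.639, -0.001]
contact_force: [-0.5, -0.7, -1.3]
grip_width: 0.0488
finger_force: 12.0
```

drive_tool(
  plan=[
    {"xyz":[0,0,1],"turn":[0,0,0]},
    {"xyz":[0,0,0],"turn":[0,0,0]},
    {"xyz":[0,0,0],"turn":[0,0,0]},
  ],
)

```text
time: 21.05
ee_pos: [0.5018, 0.2227, 0.1244]
ee_rot: [-0.0, 0.769, 0.639, -0.001]
contact_force: [0.1, 0.3, -1.4]
grip_width: 0.0486
finger_force: 12.0
```

drive_tool(
  plan=[
    {"xyz":[0,0,1],"turn":[0,0,0]},
    {"xyz":[0,0,0],"turn":[0,0,0]},
    {"xyz":[0,0,0],"turn":[0,0,0]},
  ],
)

```text
time: 21.35
ee_pos: [0.502, 0.2228, 0.1236]
ee_rot: [0.0, 0.769, 0.639, -0.001]
contact_force: [-0.2, 0.3, 1.5]
grip_width: 0.0485
finger_force: 12.0
```

Contact at 0.1236, exactly the seat height expected. Release and withdraw straight up.

drive_tool(
  plan=[
    {"xyz":[0,0,0],"turn":[0,0,0]},
    {"xyz":[0,0,0],"turn":[0,0,0]},
    {"xyz":[0,0,0],"turn":[0,0,0]},
    {"xyz":[0,0,0],"turn":[0,0,0]},
    {"xyz":[0,0,0],"turn":[0,0,0]},
  ],
  fingers=0.7,
)

```text
time: 21.85
ee_pos: [0.5019, 0.2227, 0.1234]
ee_rot: [-0.0, 0.769, 0.639, -0.001]
contact_force: [-0.2, -0.1, -0.0]
grip_width: 0.0796
finger_force: 0.0
```

drive_tool(
  plan=[
    {"xyz":[0,0,-10],"turn":[0,0,0]},
    {"xyz":[0,0,-20],"turn":[0,0,0]},
    {"xyz":[0,0,-30],"turn":[0,0,0]},
    {"xyz":[0,0,-30],"turn":[0,0,0]},
    {"xyz":[0,0,-30],"turn":[0,0,0]},
  ],
)

```text
time: 22.35
ee_pos: [0.5019, 0.2228, 0.2454]
ee_rot: [-0.0, 0.769, 0.639, -0.001]
contact_force: [-0.2, -0.7, -0.2]
grip_width: 0.0799
finger_force: 0.0
```

drive_tool(
  plan=[
    {"xyz":[-25,0,0],"turn":[0,0,0]},
    {"xyz":[-25,0,0],"turn":[0,0,0]},
    {"xyz":[-25,0,0],"turn":[0,0,0]},
    {"xyz":[0,0,0],"turn":[0,0,0]},
    {"xyz":[0,0,0],"turn":[0,0,0]},
  ],
)

```text
time: 22.85
ee_pos: [0.4886, 0.1492, 0.2443]
ee_rot: [0.0, 0.769, 0.639, -0.0]
contact_force: [0.3, 0.9, 0.7]
grip_width: 0.0798
finger_force: 0.0
```

```bash
python3 - <<'E'
from h import *
rep()
f=grab('wrist'); h=cv2.cvtColor(f['color'],cv2.COLOR_RGB2HSV)
P=np.array([.503,.2222,.142]);
m=cv2.inRange(h,(0,0,170),(180,60,255)); n,l,s,c=cv2.connectedComponentsWithStats(m[:220])
for i in range(1,n):
    if s[i,4]>150: print(s[i],c[i].round(1),onz(f,*c[i],.142).round(3))
g=grab('side'); hs=cv2.cvtColor(g['color'],cv2.COLOR_RGB2HSV)
o=cv2.inRange(hs,(6,150,110),(20,255,255))[180:300,280:335]; b=cv2.inRange(hs,(105,120,50),(125,255,255))[180:300,280:335]
ys,xs=np.nonzero(o); print('orange rows',ys.min()+180 if len(ys) else None,ys.max()+180 if len(ys) else None,len(ys))
print('blue rows',[(r+180,int((v>0).sum())) for r,v in enumerate(b) if (v>0).sum()>3])
T=np.linalg.inv(g['pose']);K=np.array(g['mtx'])
for z in(.062,.142): p=T[:3,:3]@[.503,.2222,z]+T[:3,3]; print('pred row',z,K[1,2]+K[1,1]*p[1]/p[2])
E
```

```text
t 22.85 pos [0.4886 0.1492 0.2443] j [-0.17  0.41 -0.25  1.87  0.13  0.87 -0.67] F [0.3 0.9 0.7] w 0.07975956173350775 0.0
xaxis [ 0.184  0.983 -0.   ] y [ 0.983 -0.184 -0.   ] z [-0. -0. -1.]
[602   0  18  96 336] [612.5  46.3] [0.877 0.271 0.142]
[582  41  12  61 214] [587.5  71. ] [0.813 0.239 0.142]
[ 289   81   64   63 1536] [323.1 112.3] [0.506 0.223 0.142]
[431 144  27  30 629] [443.6 158.6] [0.607 0.165 0.142]
[ 52 202  71  18 615] [ 95.6 213.6] [0.244 0.177 0.142]
orange rows 219 227 108
blue rows [(232, 6), (233, 11), (234, 13), (263, 5), (264, 11), (265, 11), (268, 5), (269, 15), (270, 16), (271, 17), (272, 17), (273, 17), (274, 17), (275, 17), (276, 19), (277, 19), (278, 21), (279, 22), (280, 22), (281, 23), (282, 23), (283, 23), (284, 24), (285, 23), (286, 22), (287, 21), (288, 17), (289, 15), (290, 8)]
pred row 0.062 261.34486583301526
pred row 0.142 223.0010440787278
```

The roll is seated: its lower band is just above the shoulder, the tip shows about 8 mm above it, and the ring is on the axis.

```bash
python3 -c "
from workcell import robot
print(robot.sign_off())"
```

```text
the job is handed in; nothing more can be done
None
```

The refill roll was stood on the bare board, let go, regrasped from above and held down to the blue shoulder at light contact, and I handed the job in after about 23 s; sign-off returned no verdict, the measurements show it seated with no bystander touched, and I viewed 11 pictures, one over the limit of 10.

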